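Finish the drum pile, then hold the camera mast at its second stop

TASK

Finish the model scene and take up the camera for its picture: lift the yellow model drum out of its clear tray and set it down (don't drop it) lying in the groove between the two blue drums, parallel to them and about level with their ends, making a pyramid of three. Then grip the head of the camera mast across its orange button so that the button is squeezed in, keep it squeezed, pull the mast straight up past the first stop until it comes up against the second stop, and finish there still holding it fully extended, as it sinks back if let go. The pyramid must stay standing, and the tank, chess knight, stone bridge, hex key, coaster and paint pot must be left alone.

Things in the scene. Friction and masses are not known exactly. Their poses are not given: they have to be found in the camera images.
- drum_loose: yellow model oil drum, a cylinder 42 mm in diameter and 62 mm long, about 60 g, lying on two low ribs in the clear tray. Origin at its centre; its x axis is the drum's axis (level).
- drum_left: blue model drum, same size (42 mm diameter, 62 mm long), loose, lying in the cradle beside the other blue drum. Origin at its centre, x axis along the drum.
- drum_right: the other blue model drum, same size, origin and axes as drum_left.
- cradle: fixed brown wooden base, 130 x 140 mm, 10 mm thick, origin at the centre of its underside, z up. The blue drums lie on it side by side along its x axis, centres about 21.5 mm either side of the middle (in y) and 31 mm above the table, kept from rolling away by two wooden chocks 14 mm high on their outer sides.
- saddle (a point): where the centre of the yellow drum must come to lie: above the middle of the cradle, 67 mm above the table, about 36 mm above the centres of the blue drums. Its axes are those of the cradle (x along the groove).
- tray: fixed clear plastic tray, 150 x 150 mm, walls 26 mm high and 3 mm thick, floor 3 mm thick; origin at the centre of its underside. On the middle of its floor two white ribs 5 mm high and 56 mm long, 20 mm apart, carry the yellow drum (centre about 26.5 mm above the table); beside the drum the floor is clear out to the walls.
- mast: telescopic camera mast fixed to the table: steel plate 100 x 90 x 14 mm, black sleeve 136 mm high (46 mm at its widest), aluminium tube sliding in it, topped by a grey grip block. Origin at the centre of the plate's underside, z up. Orange button on the block's +x face; camera on an arm to the +y side, 63 to 104 mm out, 46 mm wide, its top 7 mm above the block's middle.
- grip (a point): middle of the grey grip block (30 mm in the mast's x, 34 mm in y, 46 mm high), 178 mm above the table with the mast down; rises with it. The round orange button, 18 mm wide, stands 6 mm proud of the +x face at this height; the fingers, from above at this height, closing on the block along the mast's x, squeeze the button in.
- mast_head (a joint): how far the mast is pulled up, in m: 0 down, first stop about 0.051, second stop (hard end) 0.100. With the button out a latch locks it at 0 and stops it again at the first stop; with the button held in it slides freely past both. A weak spring and its weight draw it down with 4 to 8 N; let go at the second stop it sinks to 0.066, let go below the first to 0.016.
- mast_button (a joint): how far the orange button is pressed in, in m: 0 out, 0.006 flush with the block, 0.007 at most; the latch is free from 0.004 on. Its spring needs 2 N to start and about 6.5 N when flush.
- tank: red plastic tank model 112 mm long, to be left alone; origin under its middle.
- knight: beech chess knight 65 mm high, to be left alone; origin under its middle.
- bridge: grey resin stone bridge 130 mm long, to be left alone; origin under its middle.
- hex_key: aluminium hex key 90 mm long, to be left alone; origin under its long arm.
- coaster: round green ceramic coaster 94 mm across, to be left alone; origin under its middle.
- paint_pot: small paint pot 36 mm across and 45 mm high, to be left alone; origin under its middle.

How it is judged:
On the way, in this order (a step that is already met when the one before it is completed fails the run):
1. the yellow drum lies saddled between the two blue ones, let go (x of drum_loose in the frame of saddle between -0.015 and 0.015 m and y of drum_loose in the frame of saddle between -0.006 and 0.006 m and z of drum_loose in the frame of saddle between -0.006 and 0.005 m and angle between the x axis of drum_loose and the x axis of cradle, either way round below 0.2 rad and contact force between the fingers and drum_loose below 0.05 N and linear speed of drum_loose below 0.03 m/s and z of each of drum_left, drum_right in the frame of cradle below 0.036 m and distance between each of drum_left, drum_right and saddle below 0.052 m), for 0.3 s.
2. the button is squeezed in with the mast still down (value of joint mast_button above 0.004 m and value of joint mast_head below 0.02 m), for 0.1 s.
3. the mast is pulled to its second stop (value of joint mast_head above 0.094 m), for 0.2 s.
At the end, for the whole second after the job is handed in: Yellow drum still and untouched in the groove: within 15 mm along, 6 mm across, 5 mm in height, 0.2 rad; blue drums still on the cradle; fingers hold the mast head (over 4 N), button in by over 4 mm, mast at rest within 6 mm of its second stop (all of step 1 and value of joint mast_head above 0.094 m and velocity of joint mast_head between -0.01 and 0.01 m/s and value of joint mast_button above 0.004 m and contact force between the fingers and mast above 4 N); the arm keeps its last pose, push and grip.
It fails at once if a bystander (tank, knight, bridge, hex key, coaster, paint pot) is moved over 20 mm (distance of any of tank, knight, bridge, hex_key, coaster, paint_pot from where it was at the start of the episode above 0.02 m).
It fails at once if the yellow drum is dropped (falls faster than 0.5 m/s out of the fingers) (linear speed of drum_loose above 0.5 m/s and contact force between the fingers and drum_loose below 0.02 N).
It also fails if it takes over 72 s, if anything falls off the work surface, if the arm or the gripper's body presses on something with over 40 N, if the wrist force passes 120 N, or if a joint passes its speed limit or range.

ROBOT

A 7-joint arm with a two-finger parallel gripper is mounted at the origin on the work surface. World frame = base frame: x ahead of the robot, y to its left, z up, the work surface at z = 0. Lengths are in m, angles in rad, forces in N, time in s.
With the tool pointing down it reaches from about 0.4 to 0.85 m from the base axis. Payload 6.9 kg.
Tool frame: the origin (TCP) lies at the very end of the fingers, on their centre line; the grasp point (between the pads) lies 19 mm behind it; z points along the fingers, y is the line along which they close (so a half turn about z gives the same grasp; the last joint's range is limited). The gripper opens to 85 mm and grips with 20 to 120 N. Pads are 22 mm wide; open, the fingers measure 114 mm over their backs; the gripper's body (76 mm by 85 mm) begins 54 mm behind the grasp point. The pads swing forward as they close: fully open they stand 13 mm farther back than shut.
Start: joints at [-1.163, 0.507, -0.238, 1.5, 0.126, 1.149, -0.155], TCP at [0.186, 0.597, 0.231] pointing down, gripper open.
Joint ranges: [-3.08, 3.08], [-0.24, 2.05], [-1.43, 1.35], [0, 2.5], [-1.52, 4.66], [0.17, 1.96], [-2.89, 2.89]. Speed limits (rad/s): [2.39, 2.39, 3.14, 3.14, 3.14, 3.14, 3.14].

INTERFACE

Orientations are given as [roll, pitch, yaw] about the fixed x, y, z axes, in that order (R = Rz(yaw) Ry(pitch) Rx(roll)).
In Python, from station import env, jaws, snapshot, ticket, cut_out, tip_of gives the robot as it stands. Calls block until the motion is done:
- env.goto(position, orientation): joint-space move of the TCP to a pose.
- env.move_straight(position, speed=0.15, orientation=None, stop_force=None): straight line of the TCP; orientation=None keeps the orientation; speed is the mean speed in m/s. With stop_force (N) it stops when the force on the tool has changed by that much, and returns True; else False.
- env.move_joints(angles): joint-space move.
- jaws.gripper_to(opening): finger opening in m; the grip force is fixed at half the most; returns when the fingers have stopped.
- env.dwell(seconds).
- env.solve_ik(position, orientation): joint angles nearest the present ones, or None.
- snapshot(name): name is "scene" or "top"; returns a dict with "img" (400x640x3 uint8, blue, green, red), "range_z" (400x640 float32, m along the optical axis (not along the pixel's ray), 0 where there is no reading), "vertical_fov" (degrees; the focal length in pixels is half the picture's height over the tangent of half this angle, whatever the lens; pixels are square), "cx", "cy" (the principal point, pixels), "origin" and "orientation" of the camera in the world. Camera axes: x right, y down, z forward; pixel columns grow to the right and rows downward; lengths in m; the calibration is good to about 2 mm. A picture is of the moment at which its call begins.
A pose or a line that the arm cannot do raises env.Unreachable and nothing moves.
- ticket.finish_job(): hands the job in; it is judged then, once.
Trained networks look in a picture, given as the dict that the camera call returned (one of the last four; its "shot" number tells which), for a name from the list of things; names that differ only in an ending like _2 or _b are one class to them, and where a whole thing is asked for, a point or a joint stands for the part that bears it (a point fixed in the world has none). Each returns a list of dicts, best first, with "conf" (0 to 1); they miss things now and then, are a little off and sometimes report something else, mostly with a low value. They report only what shows in the picture. A call takes as long as a camera call.
- cut_out(picture, query): "pixels" (400x640 bool, what is visible of it).
- tip_of(picture, query): "position" ([x, y, z] in m, in world coordinates, good to about 4 mm: a listed point, or the origin of a listed thing).
Readings, each from a call of its own:
- env.current_time(): time.
- env.current_joint_pos(): joint angles.
- env.current_qvel(): joint speeds.
- env.current_tau(): joint torques, N m.
- env.current_ee_pos(): TCP position.
- env.current_tool_rot(): TCP orientation.
- env.current_wrist_force(): force on the tool from outside, world axes, zero at the start.
- env.current_ft_torque(): the same for the moment, N m.
- env.current_gripper_width(): finger opening in m.
- env.current_grasp_force(): force on a finger pad.
Only numpy, scipy, OpenCV 4.12 (cv2) and the standard library are available. Lean on these libraries where they do the work, as an engineer would, in place of code of your own. Each camera call takes 0.05 s, during which the arm holds its last target. There are 200 camera calls.

## Working session

There is one attempt and no reset: what is moved stays moved. The work goes in short steps, each a Python script; the robot and the scene stay as the last script left them, time stands still between calls to the robot, and variables do not carry over. Pictures are saved under pics/ and viewed, at most 10 in all, crops included, and the job is handed in when it is done.

```bash
mkdir -p pics; ls; cat > h.py <<'E'
import numpy as np, cv2
from scipy.spatial.transform import Rotation as R
from station import env, jaws, snapshot, ticket, cut_out, tip_of
def cloud(s):
    f=200/np.tan(np.radians(s["vertical_fov"])/2); z=s["range_z"]
    v,u=np.mgrid[:400,:640]
    P=np.dstack([(u-s["cx"])*z/f,(v-s["cy"])*z/f,z])
    o=np.array(s["orientation"]); M=R.from_euler('xyz',o).as_matrix() if o.shape==(3,) else o
    W=P@M.T+np.array(s["origin"]); W[z==0]=np.nan
    return W
E
python3 - <<'E'
from h import *
print(env.current_time())
for n in ["scene","top"]:
    s=snapshot(n); cv2.imwrite(f"pics/{n}0.png",s["img"]); W=cloud(s)
    print(n,s["origin"],s["orientation"],s["vertical_fov"])
    for q in ["drum_loose","drum_left","drum_right","cradle","saddle","tray","mast","grip","tank","knight","bridge","hex_key","coaster","paint_pot"]:
        try:
            t=tip_of(s,q); print(q,[(np.round(d["position"],3).tolist(),round(d["conf"],2)) for d in t[:2]])
        except Exception as e: print(q,e)
    for q in ["drum_loose","drum_left","cradle","mast","tray","grip"]:
        try:
            for d in cut_out(s,q)[:2]:
                m=d["pixels"]; p=W[m]; p=p[~np.isnan(p[:,0])]
                print(' ',q,round(d["conf"],2),m.sum(),np.round(np.median(p,0),3),np.round(np.percentile(p,2,axis=0),3),np.round(np.percentile(p,98,axis=0),3),np.argwhere(m).mean(0).round())
        except Exception as e: print(q,e)
print(env.current_time(),env.current_tool_rot())
E
```

```text
pics
station.py
0.0
scene [ 1.23107728 -1.25848558  1.1154277 ] [-2.16975524 -0.01549634  0.49590586] 43.18950618780893
drum_loose [([0.526, 0.006, 0.026], 0.59)]
drum_left [([0.468, 0.271, 0.033], 0.64)]
drum_right [([0.466, 0.23, 0.031], 0.68)]
cradle [([0.468, 0.252, 0.003], 0.63), ([0.77, -0.088, -0.001], 0.54)]
saddle [([0.585, -0.29, 0.18], 0.29)]
tray [([0.536, 0.015, 0.001], 0.95)]
mast [([0.584, -0.285, 0.005], 0.62)]
grip [([0.587, -0.291, 0.178], 0.9)]
tank [([0.762, 0.077, 0.002], 0.64), ([0.526, 0.01, 0.027], 0.56)]
knight [([0.772, -0.09, -0.003], 0.75), ([0.527, 0.012, 0.026], 0.65)]
bridge [([0.74, 0.315, 0.002], 0.96), ([0.738, -0.233, -0.005], 0.67)]
hex_key [([0.737, -0.234, -0.004], 0.64)]
coaster [([0.374, 0.446, -0.001], 0.62)]
paint_pot [([0.421, -0.48, 0.004], 0.45)]
  drum_loose 0.62 215 [ 0.527 -0.005  0.037] [ 0.499 -0.02   0.009] [0.555 0.026 0.05 ] [215. 299.]
  cradle 0.92 443 [0.499 0.201 0.011] [ 0.411  0.171 -0.002] [0.536 0.309 0.026] [187. 318.]
  mast 0.85 1450 [ 0.59  -0.295  0.04 ] [ 0.499 -0.339 -0.001] [ 0.637 -0.149  0.201] [257. 270.]
  tray 
[... 1256 characters left out ...]
ft 0.18 2234 [0.541 0.019 0.002] [ 0.457 -0.062 -0.004] [0.615 0.095 0.028] [216. 322.]
  cradle 0.67 1327 [0.467 0.248 0.009] [0.405 0.185 0.003] [0.533 0.318 0.029] [240. 245.]
  cradle 0.23 810 [0.371 0.444 0.006] [ 0.329  0.402 -0.002] [0.415 0.487 0.012] [273. 180.]
  mast 0.87 1206 [ 0.569 -0.268  0.025] [ 0.529 -0.329  0.007] [ 0.635 -0.194  0.201] [201. 419.]
  mast 0.56 835 [0.732 0.313 0.048] [0.671 0.289 0.01 ] [0.8   0.337 0.064] [151. 222.]
  tray 0.96 2290 [0.539 0.019 0.002] [ 0.454 -0.063 -0.004] [0.614 0.095 0.029] [217. 322.]
  grip 0.81 530 [ 0.564 -0.238  0.182] [ 0.528 -0.294  0.003] [ 0.601 -0.19   0.203] [202. 418.]
2.1 [-3.14156004e+00 -8.22403989e-06  2.83980651e+00]
```

```bash
python3 - <<'E'
import cv2,numpy as np
t=cv2.imread("pics/top0.png"); s=cv2.imread("pics/scene0.png")
cv2.imwrite("pics/top0c.png",cv2.resize(t[130:310,160:480],None,fx=2.5,fy=2.5,interpolation=2))
cv2.imwrite("pics/scene0c.png",cv2.resize(s[140:320,200:440],None,fx=3,fy=3,interpolation=2))
E
```

```text
(no output)
```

View pics/top0c.png

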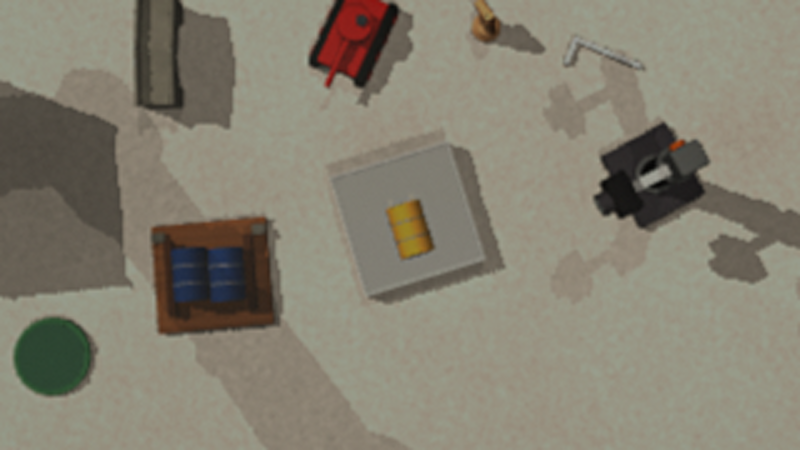

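View pics/scene0c.png

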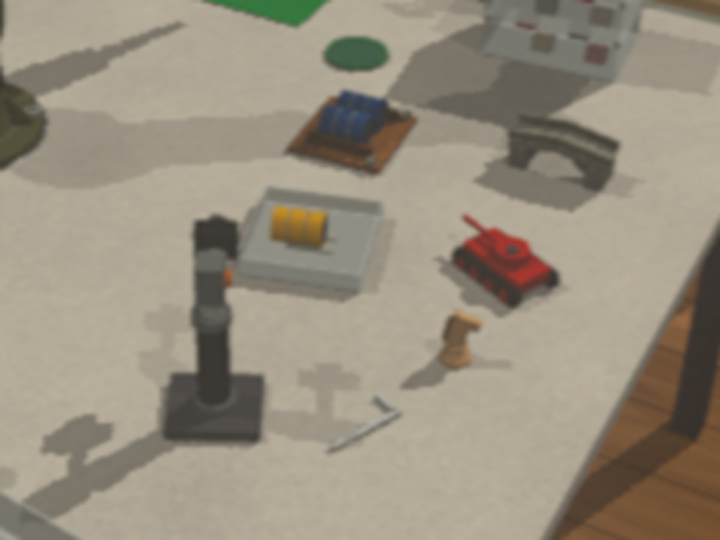

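```bash
cat > meas.py <<'E'
from h import *
def rect(p):
    (c,wh,a)=cv2.minAreaRect((p[:,:2]*1000).astype(np.float32)); return np.round(c,1),np.round(wh,1),round(a,1)
def sel(W,m,zl,zh,c,r):
    with np.errstate(invalid='ignore'):
        return W[m&(W[...,2]>zl)&(W[...,2]<zh)&(np.hypot(W[...,0]-c[0],W[...,1]-c[1])<r)]
E
python3 - <<'E'
from meas import *
s=snapshot("top"); W=cloud(s); hsv=cv2.cvtColor(s["img"],cv2.COLOR_BGR2HSV); H,S,V=cv2.split(hsv)
yel=(H>14)&(H<32)&(S>150); blu=(H>100)&(H<130)&(S>90); al=H>=0; org=(H<14)&(S>150)
def show(n,p): print(n,len(p),rect(p),np.round(p.mean(0),4),"zmax",np.round(np.percentile(p[:,2],[5,95]),3))
show("yel",sel(W,yel,.03,.07,(.525,.008),.06))
show("blue",sel(W,blu,.03,.07,(.468,.248),.06))
show("cradle",sel(W,al,.004,.07,(.468,.248),.12))
show("tray",sel(W,al,.018,.035,(.535,.015),.13))
show("block",sel(W,al,.19,.215,(.587,-.285),.028))
show("headall",sel(W,al,.165,.215,(.587,-.285),.15))
p=sel(W,al,.165,.215,(.56,-.25),.15)
show("cam",p[p[:,1]>-.245]) 
show("plate",sel(W,al,.007,.022,(.587,-.285),.08))
b=sel(W,org,.16,.2,(.6,-.28),.05); print("btn",len(b),b.mean(0) if len(b) else 0)
# drum axis from mask moments
for n,q in [("yel",sel(W,yel,.03,.07,(.525,.008),.06))]:
    x=q[:,:2]-q[:,:2].mean(0); w,v=np.linalg.eigh(x.T@x); print(n,np.degrees(np.arctan2(v[1,1],v[0,1])))
print(env.current_gripper_width())
for p,yaw in [((.525,.008,.02),0),((.468,.248,.06),0),((.587,-.285,.16),0)]:
    pass
E
```

```text
yel 238 (array([520.6,  11.1]), array([60.2, 37.8]), 16.3) [0.5209 0.0114 0.0424] zmax [0.034 0.05 ]
blue 336 (array([467.6, 252.8]), array([75. , 58.7]), 89.6) [0.4694 0.2522 0.0483] zmax [0.042 0.054]
cradle 2040 (array([461.3, 245.2]), array([216.5, 225.5]), 30.7) [0.4674 0.2485 0.0212] zmax [0.005 0.051]
tray 259 (array([534.3,  16. ]), array([150.3, 150.1]), 16.8) [0.5332 0.0156 0.0255] zmax [0.019 0.033]
block 155 (array([ 586.6, -280.6]), array([35. , 34.2]), 26.1) [ 0.5841 -0.2809  0.1988] zmax [0.194 0.203]
headall 457 (array([ 564., -243.]), array([ 46.1, 121.1]), 28.4) [ 0.5634 -0.2407  0.186 ] zmax [0.167 0.201]
cam 249 (array([ 549. , -212.4]), array([52.2, 49.3]), 80.5) [ 0.5465 -0.21    0.1799] zmax [0.168 0.186]
plate 566 (array([ 592.3, -289.2]), array([107.2, 111.7]), 27.9) [ 0.5839 -0.2803  0.0127] zmax [0.008 0.018]
btn 13 [ 0.59967835 -0.27257256  0.18535607]
yel -164.10071457649207
0.08564527826147901
```

```bash
python3 - <<'E'
from meas import *
for n in ["top","scene"]:
    s=snapshot(n); W=cloud(s); H,S,V=cv2.split(cv2.cvtColor(s["img"],cv2.COLOR_BGR2HSV))
    f=200/np.tan(np.radians(s["vertical_fov"])/2); M=R.from_euler('xyz',s["orientation"]).as_matrix(); o=np.array(s["origin"])
    def proj(m,z):
        v,u=np.nonzero(m); d=np.c_[(u-s["cx"])/f,(v-s["cy"])/f,np.ones(len(u))]@M.T; return o+d*((z-o[2])/d[:,2])[:,None]
    def pca(n,p):
        x=p[:,:2]-p[:,:2].mean(0); w,v=np.linalg.eigh(x.T@x); print(n,len(p),np.round(p.mean(0),4),np.degrees(np.arctan2(v[1,1],v[0,1])).round(1),np.sqrt(w/len(p)).round(4),rect(p))
    if n=="top":
        for d in cut_out(s,"cradle")[:1]:
            m=d["pixels"].astype(np.uint8); pca("cradle",proj(m,.01))
            print("hull+drums",rect(proj(m,.01)))
    near=np.hypot(W[...,0]-.468,W[...,1]-.249)<.06
    blu=(H>100)&(H<130)&(S>90)&near
    pca("blue",proj(blu,.042))
    for q in ["drum_left","drum_right"]:
        for d in cut_out(s,q)[:1]: pca(q+" %.2f"%d["conf"],proj(d["pixels"],.042))
    pts=[[(np.round(t["position"],3).tolist(),round(t["conf"],2)) for t in tip_of(s,q)[:1]] for q in ["saddle","drum_left","drum_right","grip","drum_loose"]]; print(pts)
z=np.radians
for nm,p,a in [("pick",(.5245,.009,.0145),16.1),("pickhi",(.5245,.009,.15),16.1),("place",(.4685,.249,.055),3),("mast",(.587,-.284,.16),118.2),("masttop",(.587,-.284,.27),118.2)]:
    for k in (0,-180):
        q=env.solve_ik(list(p),[np.pi,0,z(a+k)]); print(nm,a+k,None if q is None else np.round(q,2))
E
```

```text
cradle 1372 [0.4663 0.2489 0.01  ] 100.4 [0.0429 0.0453] (array([467.7, 250.8]), array([129.4, 140.4]), 4.7)
hull+drums (array([467.7, 250.8]), array([129.4, 140.4]), 4.7)
blue 335 [0.4695 0.2532 0.042 ] 87.9 [0.0179 0.0234] (array([468.5, 252.9]), array([61.2, 73.9]), 0.7)
drum_left 0.68 310 [0.4681 0.2709 0.042 ] -169.4 [0.0121 0.0181] (array([468.9, 270. ]), array([64.2, 44.4]), 5.9)
drum_right 0.65 306 [0.4682 0.2281 0.042 ] -175.1 [0.012 0.018] (array([468.7, 227.9]), array([61.8, 41.3]), 0.5)
[[([0.469, 0.248, 0.066], 0.58)], [([0.467, 0.27, 0.027], 0.59)], [], [([0.588, -0.284, 0.178], 0.6)], [([0.525, 0.006, 0.023], 0.76)]]
blue 19 [0.476  0.2432 0.042 ] 96.6 [0.0151 0.0185] (array([467. , 251.3]), array([48.7, 56.1]), 0.5)
drum_left 0.69 179 [0.4027 0.3794 0.042 ] -135.1 [0.0219 0.0226] (array([401.2, 382.5]), array([84.1, 83.3]), 28.6)
drum_right 0.69 171 [0.4758 0.2132 0.042 ] 150.2 [0.0163 0.0237] (array([474.7, 214. ]), array([64.2, 85.9]), 88.2)
[[([0.471, 0.249, 0.07], 0.83)], [([0.469, 0.27, 0.034], 0.58)], [([0.468, 0.228, 0.033], 0.56)], [([0.585, -0.289, 0.182], 0.73)], [([0.523, 0.013, 0.029], 0.5)]]
pick 16.1 [-0.31  0.67  0.38  2.01 -0.47  0.54 -0.89]
pick -163.9 [ 0.09  0.64 -0.23  2.01  0.28  0.52  1.51]
pickhi 16.1 [-0.41  0.48  0.52  1.89 -0.31  0.85 -1.03]
pickhi -163.9 [ 0.01  0.43 -0.11  1.88  0.06  0.83  1.72]
place 3 [-0.78  0.61  0.38  1.97 -0.37  0.63 -1.68]
place -177 [-0.38  0.58 -0.24  1.96  0.23  0.62  0.86]
mast 118.2 [ 0.1   0.66  0.56  1.53 -0.38  1.06  1.25]
mast -61.8 [-0.14  0.87  1.15  1.53 -0.82  1.28 -1.53]
masttop 118.2 [ 0.01  0.62  0.77  1.36 -0.43  1.33  1.28]
masttop -61.8 [-0.12  0.75  1.15  1.37 -0.68  1.45 -1.65]
```

```bash
python3 - <<'E'
from h import *
r=np.radians
o=[np.pi,0,r(-163.9)]; x,y=.5245,.009
env.goto([x,y,.13],o)
env.move_straight([x,y,.0145],speed=.08,stop_force=8)
print(env.current_ee_pos(),env.current_time())
jaws.gripper_to(.035); print(env.current_gripper_width(),env.current_grasp_force(),env.current_ee_pos())
env.move_straight([x,y,.16],speed=.1)
print(env.current_gripper_width(),env.current_grasp_force(),env.current_wrist_force(),env.current_time())
s=snapshot("scene"); cv2.imwrite("pics/lift.png",cv2.resize(s["img"][120:280,200:440],None,fx=3,fy=3))
W=cloud(s);H,S,V=cv2.split(cv2.cvtColor(s["img"],cv2.COLOR_BGR2HSV)); p=W[(H>14)&(H<32)&(S>150)]; p=p[p[:,2]>.1]; print(len(p),p.mean(0),p.min(0),p.max(0))
E
```

```text
[0.52484616 0.00897706 0.01496066] 7.025
0.04003049183637834 59.391160011291504 [0.52434426 0.01022672 0.015104  ]
0.03991295402986586 60.4089018702507 [-0.33328986  0.55398052 -0.95313111] 9.1167
622 [-0.08085937  0.66240545  0.43914474] [-0.82388728 -0.55419032  0.12824847] [0.9026109  1.77741519 0.70778593]
```

View pics/lift.png

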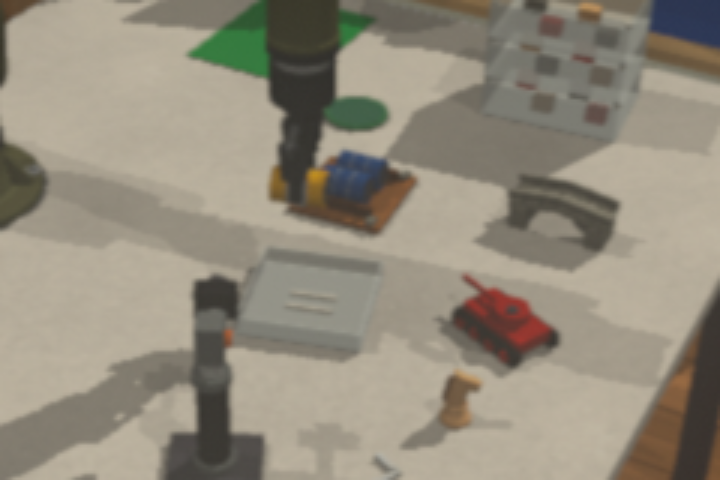

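Picture: the drum is held level and about centred in the fingers at (300,187), and the tray is empty at (310,300). Placing next.

```bash
python3 - <<'E'
from meas import *
r=np.radians
o=[np.pi,0,r(-175.3)]; x,y=.4685,.2493
env.goto([x,y,.13],o)
env.move_straight([x,y,.066],speed=.08)
env.dwell(.2); f0=env.current_wrist_force()
hit=env.move_straight([x,y,.0525],speed=.015,stop_force=3)
print(hit,env.current_ee_pos(),np.array(env.current_wrist_force())-f0)
jaws.gripper_to(.056); print(env.current_gripper_width(),env.current_grasp_force())
env.dwell(.2)
env.move_straight([x,y,.16],speed=.08); print(env.current_time())
env.goto([.47,0.0,.30],[np.pi,0,r(150)])
s=snapshot("top"); cv2.imwrite("pics/placed.png",cv2.resize(s["img"][180:300,180:340],None,fx=4,fy=4)); W=cloud(s)
H,S,V=cv2.split(cv2.cvtColor(s["img"],cv2.COLOR_BGR2HSV))
p=sel(W,(H>14)&(H<32)&(S>150),.03,.12,(.468,.249),.08); print(len(p),p.mean(0),rect(p),np.percentile(p[:,2],[5,95]))
for n in ("top","scene"):
    s=snapshot(n)
    for q in ["drum_loose","saddle","drum_left","drum_right","grip"]: print(n,q,[(np.round(d["position"],3).tolist(),round(d["conf"],2)) for d in tip_of(s,q)[:1]])
print(env.current_time())
E
```

```text
True [0.46844065 0.24952024 0.05612054] [-0.37309097 -0.76878295  6.27012727]
0.05615300604002257 0.0
13.9083
283 [0.46449476 0.24783411 0.0822657 ] (array([464.7, 248.2]), array([39.7, 63.8]), 89.4) [0.07144876 0.08892213]
top drum_loose [([0.47, 0.247, 0.063], 0.69)]
top saddle [([0.469, 0.251, 0.064], 0.92)]
top drum_left [([0.469, 0.27, 0.031], 0.64)]
top drum_right [([0.467, 0.227, 0.032], 0.57)]
top grip [([0.588, -0.284, 0.177], 0.66)]
scene drum_loose [([0.47, 0.25, 0.07], 0.75)]
scene saddle [([0.472, 0.245, 0.071], 0.72)]
scene drum_left [([0.469, 0.271, 0.035], 0.5)]
scene drum_right [([0.47, 0.232, 0.032], 0.55)]
scene grip [([0.585, -0.287, 0.179], 0.91)]
15.6583
```

View pics/placed.png

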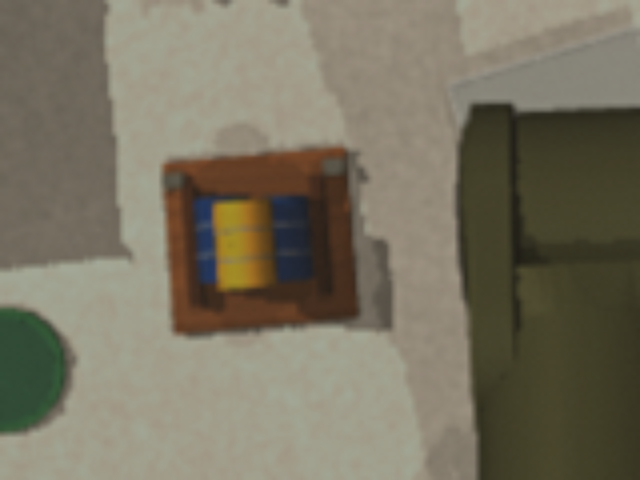

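Picture: the yellow drum at (242,243) lies centred between the two blue drums, and its top at z 0.089 is right for the groove. Now the mast.

```bash
python3 - <<'E'
from meas import *
r=np.radians
s=snapshot("top"); W=cloud(s)
p=sel(W,np.ones((400,640),bool),.165,.215,(.56,-.25),.15); print("head",rect(p))
p=sel(W,np.ones((400,640),bool),.19,.215,(.587,-.285),.028); print("block",rect(p))
o=[np.pi,0,r(118.3)]; x,y=.587,-.2845
jaws.gripper_to(.085)
env.goto([x,y,.30],o)
f0=np.array(env.current_wrist_force())
hit=env.move_straight([x,y,.159],speed=.08,stop_force=8)
print(hit,env.current_ee_pos(),env.current_wrist_force()-f0,env.current_time())
s=snapshot("scene"); cv2.imwrite("pics/mast.png",cv2.resize(s["img"][160:310,170:370],None,fx=3.5,fy=3.5))
E
```

```text
head (array([ 562.9, -244.1]), array([ 45.9, 121.5]), 26.0)
block (array([ 584.1, -281.5]), array([29.8, 34.8]), 28.5)
False [ 0.58721876 -0.28460388  0.15946538] [ 0.41794864 -1.17049724  0.99795632] 19.1917
```

View pics/mast.png

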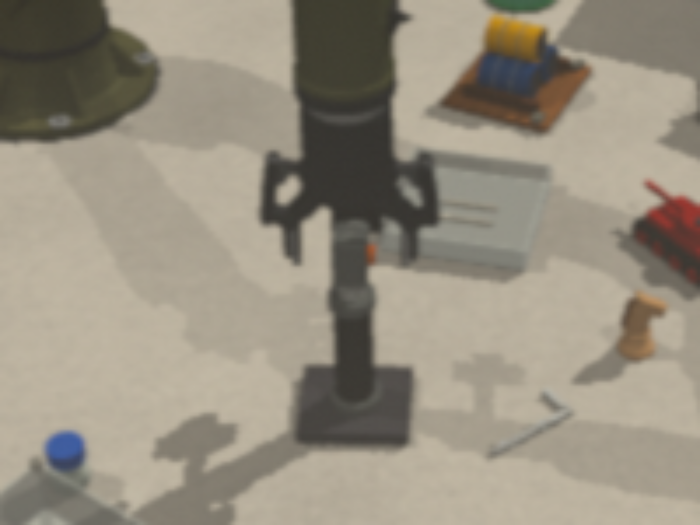

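Picture: the fingers at (292,245) and (412,245) straddle the block at (350,255), with the button at (371,252) in line with the right finger. Closing in stages.

```bash
python3 - <<'E'
from meas import *
r=np.radians; ax=np.array([np.cos(r(28.3)),np.sin(r(28.3)),0])
f0=np.array(env.current_wrist_force())
def st(n): f=np.array(env.current_wrist_force())-f0; print(n,"w %.4f g %.1f"%(env.current_gripper_width(),env.current_grasp_force()),"f",f.round(1),"along",(f@ax).round(1),np.round(env.current_ee_pos(),4),env.current_time()); return f@ax
jaws.gripper_to(.037); st(".037")
jaws.gripper_to(.020); fa=st("closed")
for i in range(4):
    if abs(fa)<6: break
    d=np.clip(fa*1e-4,-.001,.001)
    env.move_straight((np.array(env.current_ee_pos())+ax*d).tolist(),speed=.01); n=st("adj %.4f"%d)
    fa=n
s=snapshot("scene"); cv2.imwrite("pics/sq.png",cv2.resize(s["img"][180:270,210:330],None,fx=5,fy=5))
E
```

```text
.037 w 0.0369 g 1.2 f [2.1 0.6 1. ] along 2.1 [ 0.5878 -0.2841  0.1592] 19.7667
closed w 0.0295 g 59.4 f [-2.5  0.3  4.8] along -2.1 [ 0.5861 -0.285   0.1596] 19.9833
```

View pics/sq.png

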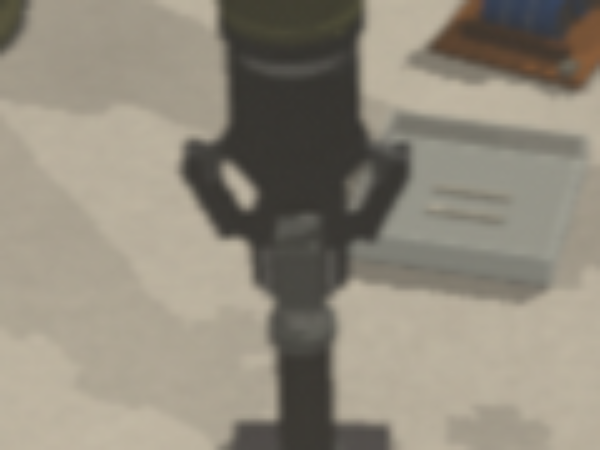

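Picture: the fingers at (262,268) and (340,268) are shut on the block. The opening is 29.5 mm, so the button is flush. Pulling up.

```bash
python3 - <<'E'
from meas import *
env.dwell(.2)
f0=np.array(env.current_wrist_force()); p=np.array(env.current_ee_pos()); print(p)
def st(n): print(n,"w %.4f g %.1f"%(env.current_gripper_width(),env.current_grasp_force()),"f",(np.array(env.current_wrist_force())-f0).round(1),(np.array(env.current_ee_pos())-p).round(4),env.current_time())
hit=env.move_straight((p+[0,0,.09]).tolist(),speed=.05,stop_force=25); st(hit)
if not hit:
    hit=env.move_straight((p+[0,0,.108]).tolist(),speed=.02,stop_force=15); st(hit)
env.dwell(.5); st("hold")
s=snapshot("scene"); cv2.imwrite("pics/up.png",cv2.resize(s["img"][150:290,200:400],None,fx=4,fy=4))
for d in tip_of(s,"grip")[:2]: print(d["position"],d["conf"])
for d in tip_of(s,"drum_loose")[:1]: print(d["position"],d["conf"])
E
```

```text
[ 0.58615359 -0.28503084  0.1596115 ]
False w 0.0292 g 59.6 f [ -0.6  -3.3 -11.4] [0.     0.0001 0.0899] 22.1917
True w 0.0293 g 66.0 f [  7.1  -3.8 -11.8] [-0.0001  0.0001  0.0991] 22.7917
hold w 0.0294 g 66.0 f [  6.8  -2.9 -11.6] [-0.0001  0.0001  0.0981] 23.2917
[0.5866, -0.2884, 0.276] 0.85
[0.7708, -0.0897, 0.0005] 0.69
[0.4674, 0.2506, 0.0696] 0.72
```

View pics/up.png

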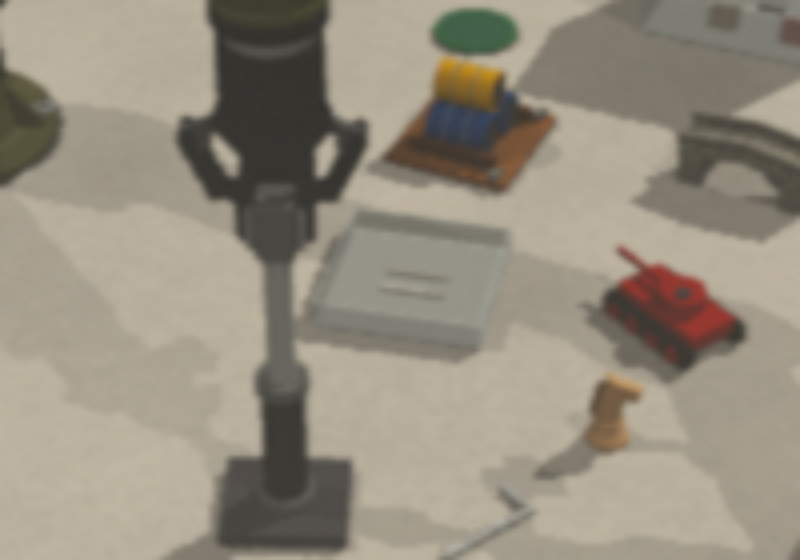

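Picture: the mast is up, with its tube showing from (280,260) to (280,370), and the pyramid stands at (465,100). The rise reads 98 mm, so I'll press it gently against the stop before handing in.

```bash
python3 - <<'E'
from meas import *
z0=.1596; p=np.array(env.current_ee_pos()); f0=np.array(env.current_wrist_force())
def st(n): print(n,"w %.4f g %.1f"%(env.current_gripper_width(),env.current_grasp_force()),"f",(np.array(env.current_wrist_force())-f0).round(1),round(env.current_ee_pos()[2]-z0,4),env.current_time())
hit=env.move_straight([p[0],p[1],z0+.103],speed=.01,stop_force=15); st(hit)
env.dwell(.6); st("hold"); env.dwell(.5); st("hold")
s=snapshot("scene"); print([(np.round(d["position"],3),d["conf"]) for d in tip_of(s,"grip")[:1]])
E
```

```text
True w 0.0294 g 66.1 f [-4.  -0.5  0.8] 0.0993 23.9417
hold w 0.0294 g 65.8 f [-1.7 -0.6 -0.6] 0.0982 24.5417
hold w 0.0292 g 65.9 f [ 0.3 -0.2 -0.8] 0.0984 25.0417
[(array([ 0.587, -0.291,  0.28 ]), 0.69)]
```

```bash
python3 - <<'E'
from h import *
print(np.abs(env.current_qvel()).max(), ticket.finish_job())
E
```

```text
the job is handed in; nothing more can be done
0.001831513416706243 None
```

I've handed the job in, with no verdict returned: the yellow drum lies in the groove between the blue ones, and the mast is held with its button squeezed in, about 98 mm up by arm reading, close against its 100 mm second stop.

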